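# Clean the stone clamp's plate and lock its bayonet cap

### The job

With the wooden scraper block (not the gripper itself) scrape the three stone chips off the top of the steel clamp base onto the bench, then put the scraper back down on the bench. Take the steel locking cap from its wooden rest, lower its foot into the slot of the base, push down against the spring and twist a quarter turn clockwise as seen from above. Finish while holding: do not let go of the cap but keep it gripped and pressed fully down, flush on the plate; leave the other things on the bench where they are.

Things in the scene. Friction and masses are not known exactly. Their poses are not given: they have to be found in the camera images.
- base: steel clamp base fixed to the bench, 120 mm along its x, 100 mm along its y, 45 mm high, flat top; two bolted ears 8 mm high reach 72 mm out along +y and -y. Origin at the centre of its underside, z up. In the middle of the top is a slot along the base's x (see base_slot).
- base_slot (a point): centre of the slot's mouth, level with the plate's top (45 mm). Slot 50 mm long along the base's x, 17 mm wide; lips 8 mm thick; below them a chamber 50 x 50 mm. Spring plunger top 14 mm below the mouth. Stops in the chamber let a foot bar that entered along the slot turn clockwise seen from above by a quarter turn (at most about 15 degrees more) and block the other direction.
- plunger (a joint): how far the brass spring plunger (28 mm disc) under the slot is pressed down, m: 0 at rest, about 0.008 when the cap is flush on the plate, 0.002 when a turned cap is let go and rises against the lips. Its spring pushes up with 4 N at 0 and 10.4 N at 0.008.
- cap: steel locking cap, 0.2 to 0.4 kg, upright in its rest at the start. Origin at the centre of the underside of its round flange (60 mm across, 8 mm thick), z up; fully home the flange lies on the plate, origin 45 mm above the bench. On the flange stands a flat grip, 52 mm long along the cap's x, 14 mm thick along its y, 8 to 50 mm above the origin: pinch it across its thickness.
- cap_foot (a point): centre of the underside of the cap's foot bar, 22 mm below the cap's origin. Foot 40 mm long along the cap's x (parallel to the grip), 10 mm wide, 8 mm high, on a 12 mm stem. It enters the slot with the cap's x along the base's x, either way round; unpressed it rests on the plunger, flange 8 mm above the plate; it can turn only with the flange under 6 mm above the plate (1 to 4 mm is good).
- rest: wooden block fixed to the bench, 90 x 90 mm, 35 mm high, with a slot 49 mm long along its x and 19 mm wide, in which the cap stands, its flange on the block's top. Origin at the centre of its underside.
- scraper: wooden scraper block standing on its edge on the bench, 120 mm long along its y, 22 mm thick along its x, 80 mm high, with a steel edge along the bottom, 0.15 to 0.3 kg. Origin at the centre of its underside. Grip it across its thickness near the top. It is longer than the plate is wide, so one straight pass along the base's x, with the block across, clears the plate.
- chip0: loose flake of limestone, about 37 x 34 mm, 10 mm thick, 30 g, lying flat on top of the clamp base at the start; origin at the centre of its underside
- chip1: loose flake of limestone, about 37 x 34 mm, 10 mm thick, 30 g, lying flat on top of the clamp base at the start; origin at the centre of its underside
- chip2: loose flake of limestone, about 37 x 34 mm, 10 mm thick, 30 g, lying flat on top of the clamp base at the start; origin at the centre of its underside
- bottle: black plastic bottle with a screw cap, 64 mm across, 170 mm tall, origin under its centre; a bystander
- inktin: ink tin, 84 mm across, 70 mm tall, origin under its centre; a bystander
- saucer: white saucer, 120 mm across, 18 mm high, origin under its centre; a bystander
- brush: brush lying on the bench, 200 mm long along its x; a bystander
- wrench: flat wrench lying on the bench, 170 mm long along its x; a bystander
- mug: mug, 76 mm across, 90 mm tall, origin under its centre; a bystander
- file: file with a round wooden handle lying on the bench, 220 mm long along its x, 22 mm thick at the handle; a bystander
Mind the look-alikes: they are no part of the job. Leave any yellow look-alike of the cap alone. What is shaped like the scraper but blue is not meant.

How it is judged:
By the outcome, as a careful person would: the job done as asked, in the order asked, and still so for the second after the job is handed in, while the arm keeps its last pose, push and grip.
It also fails if it takes over 64 s, if anything falls off the work surface, if the arm or the gripper's body presses on something with over 40 N, if the wrist force passes 120 N, or if a joint passes its speed limit or range.

### The arm

A 6-joint arm with a two-finger parallel gripper is mounted at the origin on the work surface. World frame = base frame: x ahead of the robot, y to its left, z up, the work surface at z = 0. Lengths are in m, angles in degrees, forces in N, time in s.
With the tool pointing down it reaches from about 0.3 to 0.75 m from the base axis. Payload 8.5 kg.
Tool frame: the origin (TCP) lies between the finger pads; the fingertips stand env.finger_overhang ahead of it and the grasp point (between the pads) lies 2 mm behind it (env.finger_overhang is the distance from the TCP to the fingertips, in m); z points along the fingers, y is the line along which they close (so a half turn about z gives the same grasp; the last joint's range is limited). The gripper opens to 85 mm and grips with 20 to 120 N. Pads are 22 mm wide; open, the fingers measure 114 mm over their backs; the gripper's body (76 mm by 85 mm) begins 54 mm behind the grasp point. The pads swing forward as they close: fully open they stand 13 mm farther back than shut.
Start: joints at [62.435, 21.807, 74.336, -0, 83.858, -12.336], TCP at [0.144, 0.531, 0.248] pointing down, gripper open.
Joint ranges: [-178.18, 178.18], [-50.72, 133.34], [12.68, 142.11], [-81.47, 261.47], [9.98, 163.14], [-165.26, 165.26]. Speed limits (degrees/s): [136.94, 136.94, 180, 180, 180, 180].

### API

Orientations are given as a 3x3 rotation matrix whose columns are the frame's x, y, z axes.
In Python, from rig import env gives the robot as it stands. The module is installed in compiled form; this text tells all that it offers.
- The arm moves only by the tool jog_arm, never from a script. Its arguments are lists of equal length, an entry for each row: "hand": the finger opening in m, from 0 to 0.0854; "travel": the shift along the world's x, y, z in m, a list of three; "yaw": the turn about the world's z in rad. A call has exactly 5 rows; each row shifts and turns the commanded pose from where the row before left it; what a row does not reach is not made up. A row lasts 1/8 s, in which the tool goes at most 62.5 mm and 10.7 degrees, less where a joint would pass 70% of its speed; a pose out of reach is approached as far as the arm can. A call is refused whole if a number of a shift passes 0.0625 or a number of a turn 0.188, either way. A call with a gripper value outside its range is refused whole. The fingers move at their own pace and stop on an object; "grip_force" is the grip in N (left out, the last holds). Time passes only in rows, so rows that do not move let the fingers close, or fill a call up. It gives the time, the measured TCP pose, the force, the opening and the grip force at its end, in the units of the state.
- env.observe(): the state, without advancing time (a new reading comes with each control period).
- env.get_image(name): name is "side" or "top" or "wrist"; returns the picture (384x512x3 uint8, red, green, blue); there is no depth.
- env.calibration(name): a dict with "fx", "fy", "cx", "cy" (pixels), "k1" (the pictures are not rectified: a ray, as slopes to the right and down, at radius r is drawn at 1 + k1 r^2 times it, then the intrinsics apply), "position" and "rotation" of the camera in the world; the wrist camera has in their place "hand_eye" (4x4, takes a point from camera to tool coordinates, whose origin is the TCP and whose axes are the flange's). Camera axes: x right, y down, z forward; pixel columns grow to the right and rows downward; lengths in m; the calibration is good to about 2 mm. A picture is of the moment at which its call begins: read the wrist's pose just before it. calibration takes no time and is no camera call.
- env.close_job(): hands the job in; it is judged then, once.
The state is a dict: "time_s": time; "q": joint angles; "qvel": joint speeds; "joint_efforts": joint torques, N m; "position": TCP position; "tool_rot": TCP orientation; "ft_force": force on the tool from outside, world axes, zero at the start; "wrist_torque": the same for the moment, N m; "grip_width": finger opening in m; "gripper_force": force on a finger pad.
Only numpy, scipy, OpenCV 4.12 (cv2) and the standard library are available. Lean on these libraries where they do the work, as an engineer would, in place of code of your own. Each camera call takes 0.05 s, during which the arm holds its last target. There are 200 camera calls.

## Working session

There is one attempt and no reset: what is moved stays moved. The work goes in short steps, Python scripts to look and compute and a tool call to move; the robot and the scene stay as the last step left them, time stands still between calls to the robot, and variables do not carry over. Pictures are saved under pics/ and viewed, at most 10 in all, crops included, and the job is handed in when it is done.

Besides the shell and the picture viewer there is one more tool, called after "Request:" as name(argument=value, ...) on one line, values as JSON. jog_arm: Moves the arm, as the interface text tells. Its arguments: {"type":"object","properties":{"hand":{"type":"array"},"travel":{"type":"array"},"yaw":{"type":"array"},"grip_force":{"type":"number"}},"required":["hand","travel","yaw"]}

```bash
mkdir -p pics; cat > h.py <<'E'
import numpy as np, cv2
from rig import env
def cam(n, st=None):
    c=env.calibration(n)
    if n=="wrist":
        T=np.array(c["hand_eye"]); R=np.array(st["tool_rot"]); p=np.array(st["position"])
        return c,R@T[:3,:3],p+R@T[:3,3]
    return c,np.array(c["rotation"]),np.array(c["position"])
def ray(c,uv):
    d=np.array([(uv[0]-c["cx"])/c["fx"],(uv[1]-c["cy"])/c["fy"]]); u=d.copy()
    for _ in range(30): u=d/(1+c["k1"]*(u@u))
    return np.array([u[0],u[1],1])
def to_z(C,uv,z):
    c,R,p=C; d=R@ray(c,uv); return p+d*(z-p[2])/d[2]
def proj(C,X):
    c,R,p=C; v=R.T@(np.array(X,float)-p); u=v[:2]/v[2]; u=u*(1+c["k1"]*(u@u))
    return np.array([c["fx"]*u[0]+c["cx"],c["fy"]*u[1]+c["cy"]])
def save(im,f,box=None,s=1):
    if box: im=im[box[1]:box[3],box[0]:box[2]]
    cv2.imwrite("pics/"+f,cv2.cvtColor(cv2.resize(im,None,fx=s,fy=s,interpolation=cv2.INTER_CUBIC),cv2.COLOR_RGB2BGR))
E
python3 - <<'E'
from h import *
im=env.get_image("top"); np.save("top0.npy",im); save(im,"top0.png",s=1.5625)
im=env.get_image("side"); np.save("side0.npy",im); save(im,"side0.png",s=1.5625)
s=env.observe(); print(s["position"],np.round(s["tool_rot"],2).tolist(),env.finger_overhang,s["time_s"])
for n in("top","side"):
    c=env.calibration(n);print(c)
print(env.calibration("wrist"))
E
```

```text
[0.14438022 0.53046735 0.24776803] [[-0.96, 0.26, -0.0], [0.26, 0.96, -0.0], [0.0, -0.0, -1.0]] 0.017 0.1
{'fx': 355.4928008436098, 'fy': 355.4928008436098, 'cx': 253.62350082178247, 'cy': 184.41337142246473, 'k1': 0.002512961750632663, 'position': array([ 0.28820391, -0.05326166,  1.20222093]), 'rotation': array([[-0.01646455, -0.98622779,  0.16457113],
       [-0.99983263,  0.01492634, -0.01057916],
       [ 0.00797702, -0.16471776, -0.98630848]])}
{'fx': 410.88075124889843, 'fy': 410.88075124889843, 'cx': 259.1342217192866, 'cy': 185.1749059853559, 'k1': -0.14889703929665243, 'position': array([ 0.18635355, -0.90741638,  1.10681722]), 'rotation': array([[ 9.33936280e-01, -2.70980076e-01,  2.33094022e-01],
       [-3.57438406e-01, -7.06385657e-01,  6.10947697e-01],
       [-9.00379723e-04, -6.53902975e-01, -7.56577880e-01]])}
{'fx': 324.91935391455206, 'fy': 324.91935391455206, 'cx': 250.76524875160447, 'cy': 185.73867944975044, 'k1': 0.03169483222748955, 'hand_eye': array([[-1.07136764e-03, -9.52867327e-01, -3.03385414e-01,
         7.76641182e-02],
       [ 9.99999395e-01, -1.09696683e-03, -8.60395468e-05,
        -1.60080937e-04],
       [-2.50819462e-04, -3.03385323e-01,  9.52867925e-01,
        -1.25266757e-01],
       [ 0.00000000e+00,  0.00000000e+00,  0.00000000e+00,
         1.00000000e+00]])}
```

View pics/top0.png

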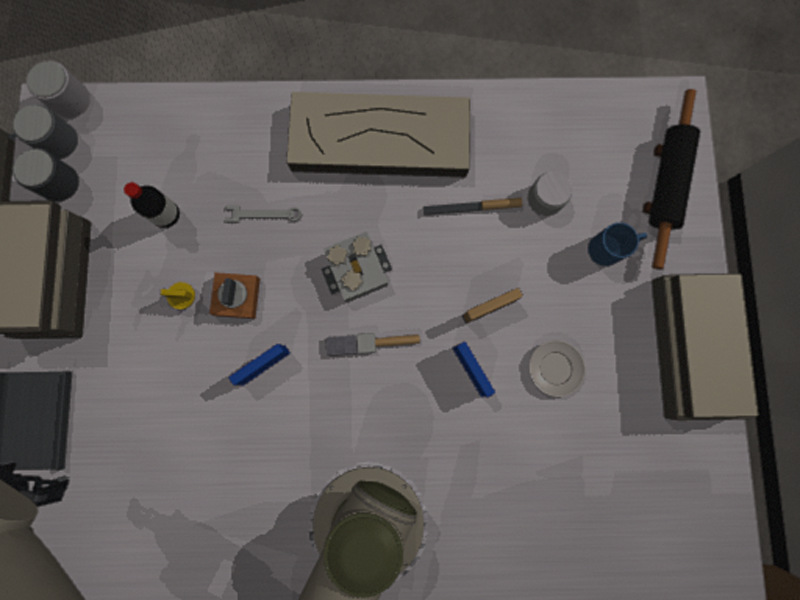

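View pics/side0.png

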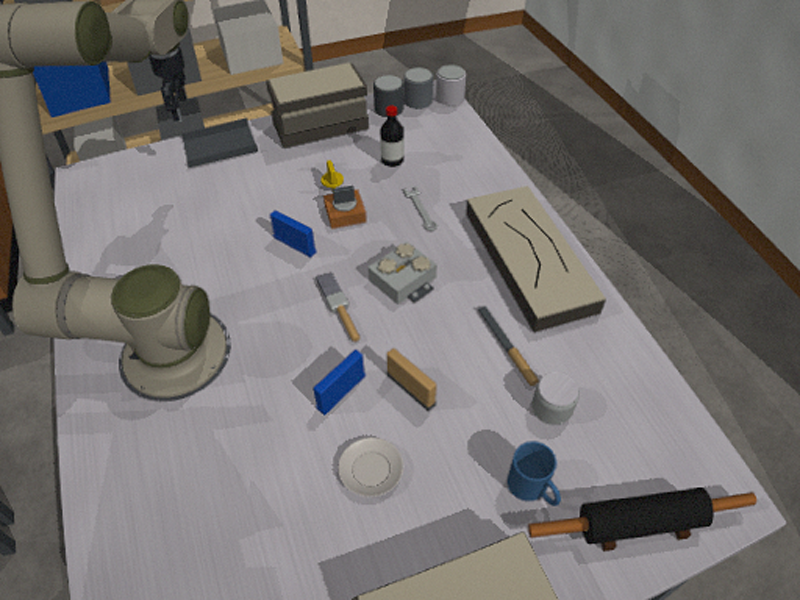

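Top view shows the base at about (355,267), the rest with the cap at (235,295) and the wooden scraper at (493,303), in 1.56x pixels. Image right is world −y and image up is world +x. The side view agrees. I'll zoom in to get corners.

```bash
python3 - <<'E'
from h import *
im=np.load("top0.npy"); save(im,"topc.png",(130,145,340,220),3.8)
C=cam("top")
for n,uv,z in [("base",(355,267),.045),("rest",(235,295),.035),("scr",(493,303),.08),("scrA",(466,317),.08),("scrB",(521,291),.08),("earL",(330,280),.008),("earR",(383,257),.008)]:
    print(n,np.round(to_z(C,np.array(uv)/1.5625,z),3))
E
```

```text
base [0.528 0.021 0.045]
rest [0.473 0.276 0.035]
scr [ 0.442 -0.262  0.08 ]
scrA [ 0.414 -0.206  0.08 ]
scrB [ 0.466 -0.321  0.08 ]
earL [0.508 0.078 0.008]
earR [ 0.557 -0.038  0.008]
```

View pics/topc.png

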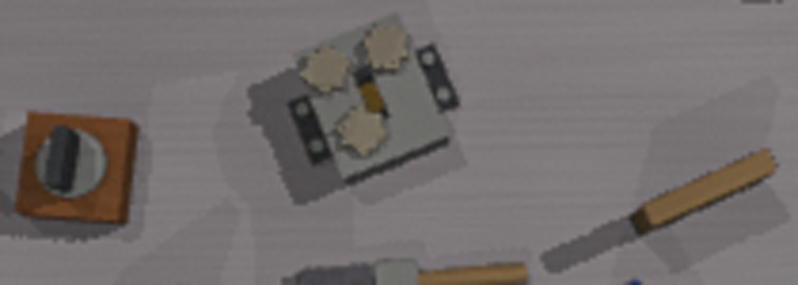

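Request:
jog_arm(hand=[0.085, 0.085, 0.085, 0.085, 0.085], travel=[[0.02, -0.053, 0], [0.02, -0.053, 0], [0.02, -0.053, 0], [0.02, -0.053, 0], [0.02, -0.053, 0]], yaw=[-0.06, -0.06, -0.06, -0.06, -0.06])

```text
time_s: 0.72
position: [0.2446, 0.264, 0.2482]
tool_rot: [[-0.843, 0.537, 0.0], [0.537, 0.843, -0.0], [-0.0, -0.0, -1.0]]
ft_force: [1.7, -0.2, 0.7]
grip_width: 0.0848
gripper_force: 0.0
```

```bash
python3 - <<'E'
from h import *
C=cam("top")
def P(x,y,z): return to_z(C,(130+x/3.8,145+y/3.8),z)
b=[P(*p,.045) for p in((297,55),(398,13),(448,140),(345,180))]
r=[P(*p,.035) for p in((28,112),(138,120),(127,222),(18,215))]
for n,q in(("base",b),("rest",r)):
    q=np.array(q); print(n,q.mean(0).round(4),[np.round(np.linalg.norm(q[i]-q[i-1]),3) for i in range(4)],[np.round(np.degrees(np.arctan2(*(q[i]-q[i-1])[1::-1])),1) for i in range(4)])
print("grip",P(66,128,.085),P(62,185,.085))
E
```

```text
base [0.5298 0.019  0.045 ] [np.float64(0.119), np.float64(0.096), np.float64(0.122), np.float64(0.096)] [np.float64(20.6), np.float64(-67.5), np.float64(-159.6), np.float64(110.7)]
rest [0.473  0.2762 0.035 ] [np.float64(0.091), np.float64(0.097), np.float64(0.09), np.float64(0.095)] [np.float64(-3.3), np.float64(-95.1), np.float64(175.3), np.float64(85.4)]
grip [0.4982489 0.2730066 0.085    ] [0.45002052 0.27475244 0.085     ]
```

Request:
jog_arm(hand=[0.085, 0.085, 0.085, 0.085, 0.085], travel=[[0.02, -0.053, 0], [0.02, -0.053, 0], [0.02, -0.053, 0], [0.02, -0.053, 0], [0.02, -0.053, 0]], yaw=[-0.06, -0.06, -0.06, -0.06, -0.06])

```text
time_s: 1.35
position: [0.3446, -0.0012, 0.2484]
tool_rot: [[-0.646, 0.763, 0.0], [0.763, 0.646, 0.0], [-0.0, 0.0, -1.0]]
ft_force: [0.4, 0.8, 0.2]
grip_width: 0.085
gripper_force: 0.0
```

Request:
jog_arm(hand=[0.085, 0.085, 0.085, 0.085, 0.085], travel=[[0.02, -0.053, 0], [0.02, -0.053, 0], [0.02, -0.053, -0.01], [0.02, -0.053, -0.01], [0.018, -0.053, -0.01]], yaw=[-0.06, -0.06, -0.06, -0.06, -0.06])

```text
time_s: 1.98
position: [0.4428, -0.2662, 0.2176]
tool_rot: [[-0.392, 0.92, -0.0], [0.92, 0.392, 0.0], [0.001, -0.0, -1.0]]
ft_force: [0.9, 0.2, 0.1]
grip_width: 0.0845
gripper_force: 0.0
```

```bash
python3 - <<'E'
from h import *
s=env.observe(); im=env.get_image("wrist"); save(im,"w1.png",s=1.5); np.save("w1.npy",im)
print(s["position"],np.round(s["tool_rot"],3)[:,1],s["q"])
import pickle; pickle.dump(s,open("w1.pkl","wb"))
E
```

```text
[ 0.44277195 -0.26615774  0.21764841] [ 0.92   0.392 -0.   ] [-4.41596730e+01  1.99440258e+01  8.26193848e+01  4.83108714e-03
  7.74687686e+01 -6.72357325e+01]
```

View pics/w1.png

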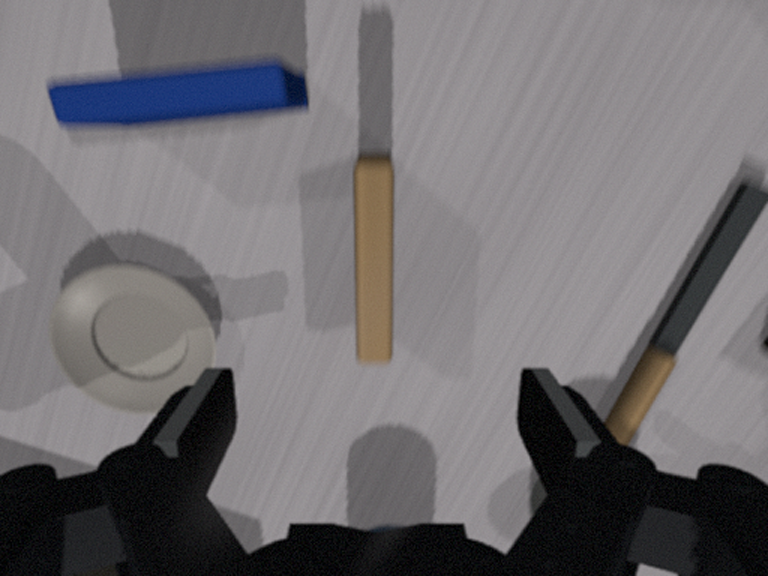

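The wrist view shows the scraper top face running from (374,158) to (374,362) in 1.5x pixels, aligned with the fingers.

```bash
python3 - <<'E'
from h import *
import pickle; s=pickle.load(open("w1.pkl","rb")); C=cam("wrist",s)
q=np.array([to_z(C,np.array(p)/1.5,.08) for p in((357,158),(392,158),(391,361),(357,361))])
m=q.mean(0); print(q.round(4),m, m-s["position"], np.linalg.norm(q[0]-q[3]),np.linalg.norm(q[0]-q[1]))
d=(q[0]+q[1]-q[2]-q[3]);print(np.degrees(np.arctan2(d[1],d[0])), env.observe()["position"])
E
```

```text
[[ 0.4098 -0.2147  0.08  ]
 [ 0.4267 -0.2075  0.08  ]
 [ 0.4733 -0.3159  0.08  ]
 [ 0.4546 -0.3238  0.08  ]] [ 0.44113354 -0.26547112  0.08      ] [-0.0016384   0.00068662 -0.13764841] 0.11796889660466754 0.01833600021782718
112.8094792872354 [ 0.4439261  -0.27161351  0.21577959]
```

Request:
jog_arm(hand=[0.085, 0.085, 0.085, 0.085, 0.085], travel=[[-0.002, 0.005, -0.045], [0, 0, -0.045], [0, 0, -0.03], [0, 0, 0], [0, 0, 0]], yaw=[0, 0, 0, 0, 0])

```text
time_s: 2.65
position: [0.4409, -0.2597, 0.0994]
tool_rot: [[-0.394, 0.919, 0.001], [0.919, 0.394, -0.001], [-0.001, 0.001, -1.0]]
ft_force: [0.4, -0.7, 0.0]
grip_width: 0.0851
gripper_force: 0.0
```

Request:
jog_arm(hand=[0.085, 0.085, 0.03, 0.0, 0.0], travel=[[0, -0.006, -0.019], [0, 0, -0.019], [0, 0, 0], [0, 0, 0], [0, 0, 0]], yaw=[0, 0, 0, 0, 0], grip_force=80)

```text
time_s: 3.28
position: [0.4409, -0.2656, 0.0614]
tool_rot: [[-0.394, 0.919, 0.001], [0.919, 0.394, -0.001], [-0.002, 0.001, -1.0]]
ft_force: [0.7, -0.1, 0.3]
grip_width: 0.0318
gripper_force: 0.0
```

Request:
jog_arm(hand=[0.0, 0.0, 0.0, 0.0, 0.0], travel=[[0, 0, 0], [0, 0, 0], [0, 0, 0], [0, 0, 0.01], [0, 0, 0.02]], yaw=[0, 0, 0, 0, 0])

```text
time_s: 3.9
position: [0.4401, -0.265, 0.0906]
tool_rot: [[-0.394, 0.919, -0.001], [0.919, 0.394, 0.001], [0.002, -0.001, -1.0]]
ft_force: [-0.0, 0.1, -1.8]
grip_width: 0.021
gripper_force: 78.2
```

Request:
jog_arm(hand=[0.0, 0.0, 0.0, 0.0, 0.0], travel=[[0, 0, 0.045], [0.01, 0.015, 0.045], [0.028, 0.051, 0], [0.028, 0.051, 0], [0.028, 0.051, 0]], yaw=[0, 0, 0, 0, 0])

```text
time_s: 4.53
position: [0.5349, -0.0957, 0.1809]
tool_rot: [[-0.394, 0.919, 0.0], [0.919, 0.394, -0.0], [-0.0, 0.0, -1.0]]
ft_force: [1.2, -0.8, -2.1]
grip_width: 0.0212
gripper_force: 78.6
```

Request:
jog_arm(hand=[0.0, 0.0, 0.0, 0.0, 0.0], travel=[[0.028, 0.051, 0], [0.028, 0.051, 0], [0.028, 0.051, 0], [0, 0, 0], [0, 0, 0]], yaw=[0, 0, 0, 0, 0])

```text
time_s: 5.15
position: [0.6181, 0.0556, 0.1803]
tool_rot: [[-0.394, 0.919, -0.001], [0.919, 0.394, -0.0], [0.0, -0.001, -1.0]]
ft_force: [-0.5, -0.4, -1.9]
grip_width: 0.0208
gripper_force: 79.2
```

```bash
python3 - <<'E'
from h import *
s=env.observe(); print(s["position"],s["tool_rot"][:,1],s["ft_force"]); im=env.get_image("wrist"); save(im,"w2.png",s=1.5)
im=env.get_image("top"); save(im,"t2.png",(180,130,280,205),7)
E
```

```text
[0.61805178 0.05555306 0.1803173 ] [ 9.18935150e-01  3.94407623e-01 -9.04325179e-04] [-0.4784064  -0.43715595 -1.91892583]
```

View pics/w2.png

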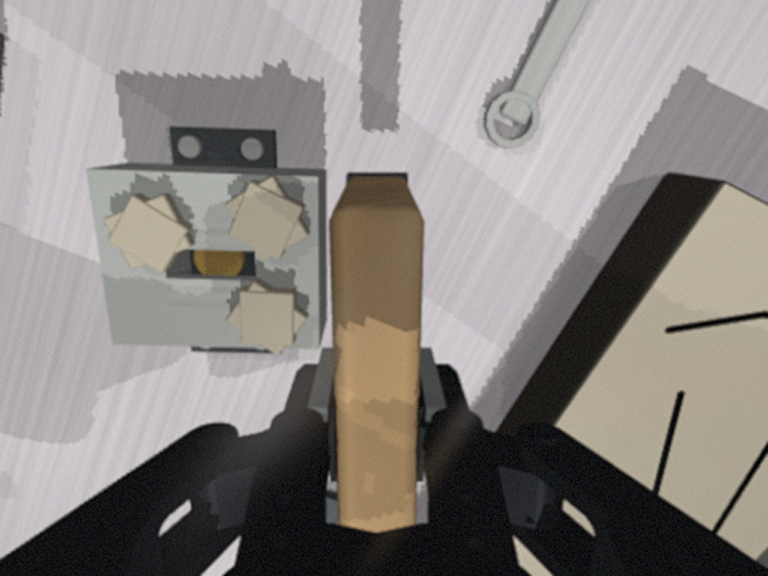

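The wrist view shows the base's top corners at about (88,169), (327,171), (319,347) and (113,345). The three chips are on the plate, and the box at right is near the gripper.

```bash
python3 - <<'E'
from h import *
s=env.observe();C=cam("wrist",s)
q=np.array([to_z(C,np.array(p)/1.5,.045) for p in((88,169),(327,171),(319,347),(113,345))])
print(q.round(4),q.mean(0),[np.round(np.linalg.norm(q[i]-q[i-1]),3) for i in range(4)],[np.round(np.degrees(np.arctan2(*(q[i]-q[i-1])[1::-1])),1) for i in range(4)])
sl=np.array([to_z(C,np.array(p)/1.5,.045) for p in((178,250),(255,251),(255,277),(167,276))]);print(sl.round(4),sl.mean(0))
print("box",to_z(C,np.array([725,182])/1.5,.06),to_z(C,np.array([555,422])/1.5,.06))
c=cam("top");print(np.array([to_z(c,np.array(p)/1.5625,.06) for p in((291,94),(470,96),(468,170),(290,165))]).round(3))
E
```

```text
[[ 0.4592  0.0459  0.045 ]
 [ 0.5731  0.0939  0.045 ]
 [ 0.6056 -0.0024  0.045 ]
 [ 0.4951 -0.0477  0.045 ]] [0.53326469 0.02242274 0.045     ] [np.float64(0.1), np.float64(0.124), np.float64(0.102), np.float64(0.119)] [np.float64(111.0), np.float64(22.9), np.float64(-71.3), np.float64(-157.7)]
[[0.5135 0.0221 0.045 ]
 [0.5524 0.0381 0.045 ]
 [0.5572 0.0238 0.045 ]
 [0.5121 0.0052 0.045 ]] [0.5337906  0.02231443 0.045     ]
box [0.75586692 0.16662112 0.06      ] [0.74759408 0.01434437 0.06      ]
[[ 0.917  0.16   0.06 ]
 [ 0.908 -0.236  0.06 ]
 [ 0.736 -0.225  0.06 ]
 [ 0.752  0.16   0.06 ]]
```

Request:
jog_arm(hand=[0.0, 0.0, 0.0, 0.0, 0.0], travel=[[0, 0, -0.035], [0, 0, -0.03], [0, 0, -0.0075], [-0.0075, -0.003, 0], [-0.011, -0.0045, 0]], yaw=[0, 0, 0, 0, 0])

```text
time_s: 5.88
position: [0.5999, 0.0476, 0.1092]
tool_rot: [[-0.394, 0.919, 0.002], [0.919, 0.394, -0.0], [-0.001, 0.002, -1.0]]
ft_force: [-0.5, -0.2, -2.1]
grip_width: 0.021
gripper_force: 79.2
```

Request:
jog_arm(hand=[0.0, 0.0, 0.0, 0.0, 0.0], travel=[[-0.011, -0.0045, 0], [-0.011, -0.0045, 0], [-0.011, -0.0045, 0], [-0.011, -0.0045, 0], [-0.011, -0.0045, 0]], yaw=[0, 0, 0, 0, 0])

```text
time_s: 6.5
position: [0.5443, 0.0254, 0.1079]
tool_rot: [[-0.394, 0.919, 0.0], [0.919, 0.394, -0.0], [-0.0, 0.0, -1.0]]
ft_force: [0.8, 0.5, -2.9]
grip_width: 0.0214
gripper_force: 79.2
```

Request:
jog_arm(hand=[0.0, 0.0, 0.0, 0.0, 0.0], travel=[[-0.011, -0.0045, 0], [-0.011, -0.0045, 0], [-0.011, -0.0045, 0], [-0.011, -0.0045, 0], [-0.011, -0.0045, 0]], yaw=[0, 0, 0, 0, 0])

```text
time_s: 7.12
position: [0.4892, 0.0029, 0.1078]
tool_rot: [[-0.394, 0.919, -0.0], [0.919, 0.394, -0.0], [0.0, -0.0, -1.0]]
ft_force: [0.9, 0.5, -1.8]
grip_width: 0.0209
gripper_force: 79.2
```

Request:
jog_arm(hand=[0.0, 0.0, 0.0, 0.0, 0.0], travel=[[-0.011, -0.0045, 0], [-0.011, -0.0045, 0], [-0.011, -0.0045, 0], [-0.009, -0.0035, 0], [0, 0, 0]], yaw=[0, 0, 0, 0, 0])

```text
time_s: 7.75
position: [0.4475, -0.014, 0.1079]
tool_rot: [[-0.394, 0.919, -0.0], [0.919, 0.394, 0.0], [0.0, -0.0, -1.0]]
ft_force: [0.3, -0.5, -2.7]
grip_width: 0.0211
gripper_force: 79.2
```

Request:
jog_arm(hand=[0.0, 0.0, 0.0, 0.0, 0.0], travel=[[0, 0, 0.02], [0, 0, 0.025], [0, -0.045, 0.025], [0, -0.055, 0], [0, -0.055, 0]], yaw=[0, 0, 0, 0, 0])

```text
time_s: 8.38
position: [0.4482, -0.1704, 0.1783]
tool_rot: [[-0.395, 0.919, 0.001], [0.919, 0.395, -0.001], [-0.001, 0.001, -1.0]]
ft_force: [1.9, 0.8, -2.2]
grip_width: 0.021
gripper_force: 79.3
```

```bash
python3 - <<'E'
from h import *
im=env.get_image("top"); a=cv2.resize(im[135:215,185:285],None,fx=5,fy=5,interpolation=cv2.INTER_CUBIC)
im=env.get_image("side"); b=cv2.resize(im[140:220,195:295],None,fx=5,fy=5,interpolation=cv2.INTER_CUBIC)
save(cv2.resize(np.hstack([a,b]),(800,320)),"after.png")
E
```

```text
(no output)
```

View pics/after.png

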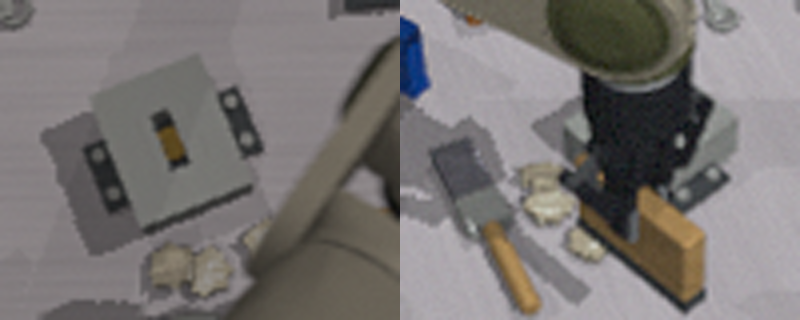

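The plate is clear, with all three chips on the bench in front of the base. Next I put the scraper back where it stood.

Request:
jog_arm(hand=[0.0, 0.0, 0.0, 0.0, 0.0], travel=[[-0.003, -0.05, 0], [-0.003, -0.046, -0.02], [0, 0, -0.04], [0, 0, -0.03], [0, 0, -0.015]], yaw=[0, 0, 0, 0, 0])

```text
time_s: 9.1
position: [0.4418, -0.2642, 0.0711]
tool_rot: [[-0.394, 0.919, -0.002], [0.919, 0.394, 0.002], [0.002, -0.001, -1.0]]
ft_force: [0.3, -0.8, -1.7]
grip_width: 0.021
gripper_force: 79.4
```

Request:
jog_arm(hand=[0.0, 0.0, 0.0, 0.0, 0.0], travel=[[0, 0, -0.007], [0, 0, -0.003], [0, 0, -0.002], [0, 0, 0], [0, 0, 0]], yaw=[0, 0, 0, 0, 0])

```text
time_s: 9.72
position: [0.4422, -0.265, 0.0613]
tool_rot: [[-0.394, 0.919, 0.001], [0.919, 0.394, -0.001], [-0.001, 0.001, -1.0]]
ft_force: [-0.0, 0.9, 1.8]
grip_width: 0.021
gripper_force: 79.7
```

Request:
jog_arm(hand=[0.05, 0.085, 0.085, 0.085, 0.085], travel=[[0, 0, 0], [0, 0, 0], [0, 0, 0], [0, 0, 0], [0, 0, 0.03]], yaw=[0, 0, 0, 0, 0])

```text
time_s: 10.35
position: [0.4412, -0.2642, 0.0897]
tool_rot: [[-0.394, 0.919, -0.003], [0.919, 0.394, 0.003], [0.004, -0.002, -1.0]]
ft_force: [1.6, 0.5, 0.6]
grip_width: 0.0851
gripper_force: 0.0
```

Request:
jog_arm(hand=[0.085, 0.085, 0.085, 0.085, 0.085], travel=[[0, 0, 0.04], [0, 0, 0.05], [0, 0.04, 0.03], [0.003, 0.055, 0], [0.003, 0.055, 0]], yaw=[0, 0, 0.1, 0.12, 0.12])

```text
time_s: 10.98
position: [0.4478, -0.1134, 0.2112]
tool_rot: [[-0.68, 0.733, 0.001], [0.733, 0.68, -0.0], [-0.001, 0.0, -1.0]]
ft_force: [0.0, 0.8, -0.0]
grip_width: 0.085
gripper_force: 0.0
```

Request:
jog_arm(hand=[0.085, 0.085, 0.085, 0.085, 0.085], travel=[[0.003, 0.055, 0], [0.003, 0.055, 0], [0.003, 0.055, 0], [0.003, 0.055, 0], [0.003, 0.055, 0]], yaw=[0.12, 0.12, 0.12, 0.12, 0.12])

```text
time_s: 11.6
position: [0.4628, 0.162, 0.211]
tool_rot: [[-0.975, 0.22, 0.0], [0.22, 0.975, -0.0], [-0.0, 0.0, -1.0]]
ft_force: [1.0, -0.2, -0.8]
grip_width: 0.0848
gripper_force: 0.0
```

Request:
jog_arm(hand=[0.06, 0.05, 0.045, 0.045, 0.045], travel=[[0.003, 0.05, 0], [0.004, 0.05, 0], [0.003, 0.014, 0], [0, 0, 0], [0, 0, 0]], yaw=[0.07, 0.07, 0, 0, 0])

```text
time_s: 12.22
position: [0.473, 0.273, 0.2108]
tool_rot: [[-0.996, 0.087, -0.0], [0.087, 0.996, -0.0], [0.0, -0.0, -1.0]]
ft_force: [0.4, -1.0, -0.4]
grip_width: 0.0452
gripper_force: 0.0
```

```bash
python3 - <<'E'
from h import *
s=env.observe(); im=env.get_image("wrist"); save(im,"w3.png",s=1.5)
print(s["position"],np.round(s["tool_rot"],3)[:,1],s["q"])
import pickle; pickle.dump(s,open("w3.pkl","wb"))
E
```

```text
[0.47303386 0.2729539  0.21080569] [ 0.087  0.996 -0.   ] [ 1.75697754e+01  2.31527348e+01  7.86607313e+01 -1.76949379e-02
  7.82101862e+01 -6.74116981e+01]
```

View pics/w3.png

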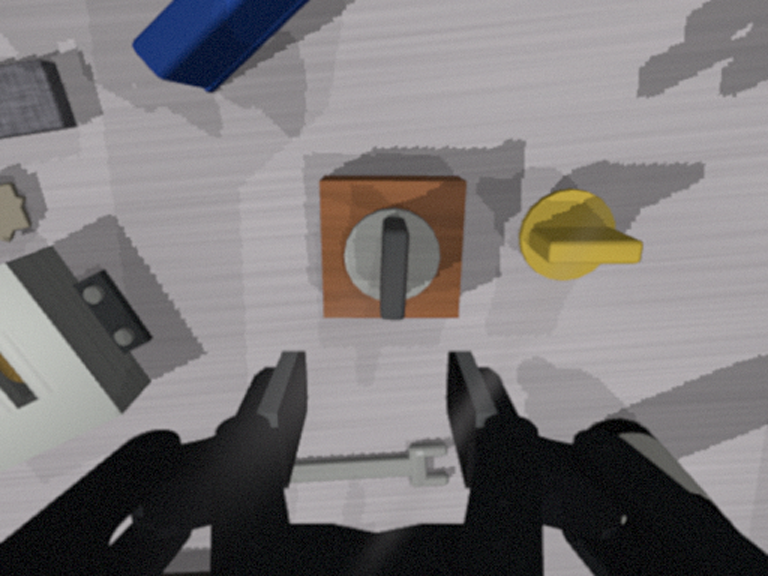

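The wrist view shows the cap's grip top face from about (396,233) to (393,318). The yellow look-alike is clear at (585,240).

```bash
python3 - <<'E'
from h import *
import pickle; s=pickle.load(open("w3.pkl","rb")); C=cam("wrist",s)
q=np.array([to_z(C,np.array(p)/1.5,.085) for p in((384,233),(408,233),(405,319),(381,319))])
print(q.round(4),q.mean(0),np.linalg.norm(q[0]-q[1]),np.linalg.norm(q[1]-q[2]))
d=(q[2]+q[3]-q[0]-q[1]);print("cap x yaw",np.degrees(np.arctan2(d[1],d[0])))
f=np.array([to_z(C,np.array(p)/1.5,.043) for p in((345,255),(441,255),(393,209),(393,302))]);print(f.round(4),(f[0]+f[1])[:2]/2,(f[2]+f[3])[:2]/2)
r=np.array([to_z(C,np.array(p)/1.5,.035) for p in((321,179),(465,179),(458,317),(324,317))]);print(r.round(4),r.mean(0))
d=(r[2]+r[3]-r[0]-r[1]);print("rest yaw",np.degrees(np.arctan2(d[1],d[0])))
E
```

```text
[[0.4506 0.2789 0.085 ]
 [0.4517 0.2914 0.085 ]
 [0.5001 0.2864 0.085 ]
 [0.4989 0.2731 0.085 ]] [0.47531388 0.28244238 0.085     ] 0.012594433682644167 0.04865028818030659
cap x yaw -6.32918216967627
[[0.4715 0.2534 0.043 ]
 [0.4768 0.3128 0.043 ]
 [0.4455 0.2854 0.043 ]
 [0.5052 0.2807 0.043 ]] [0.47413547 0.28311856] [0.47535532 0.28303021]
[[0.4248 0.2433 0.035 ]
 [0.4326 0.3305 0.035 ]
 [0.5225 0.3229 0.035 ]
 [0.5147 0.2342 0.035 ]] [0.47366632 0.28273448 0.035     ]
rest yaw -5.310944064285938
```

Request:
jog_arm(hand=[0.045, 0.045, 0.045, 0.045, 0.045], travel=[[0.001, 0.008, -0.05], [0, 0, -0.05], [0, 0, -0.026], [0, 0, -0.015], [0, 0, -0.005]], yaw=[0, 0, 0, 0, 0])

```text
time_s: 12.9
position: [0.4742, 0.2816, 0.0647]
tool_rot: [[-0.996, 0.087, -0.0], [0.087, 0.996, -0.0], [0.0, -0.0, -1.0]]
ft_force: [0.0, 0.0, 0.1]
grip_width: 0.0453
gripper_force: 0.0
```

Request:
jog_arm(hand=[0.03, 0.0, 0.0, 0.0, 0.0], travel=[[0, 0, 0], [0, 0, 0], [0, 0, 0], [0, 0, 0], [0, 0, 0]], yaw=[0, 0, 0, 0, 0], grip_force=60)

```text
time_s: 13.52
position: [0.4745, 0.2823, 0.0659]
tool_rot: [[-0.996, 0.086, 0.002], [0.086, 0.996, 0.001], [-0.002, 0.001, -1.0]]
ft_force: [0.3, -0.9, 7.3]
grip_width: 0.0135
gripper_force: 59.3
```

Request:
jog_arm(hand=[0.0, 0.0, 0.0, 0.0, 0.0], travel=[[0, 0, 0.005], [0, 0, 0.015], [0, 0, 0.03], [0, 0, 0.04], [0, 0, 0]], yaw=[0, 0, 0, 0, 0], grip_force=100)

```text
time_s: 14.15
position: [0.475, 0.2826, 0.1581]
tool_rot: [[-0.996, 0.085, 0.006], [0.085, 0.996, 0.002], [-0.006, 0.003, -1.0]]
ft_force: [-1.0, -0.6, -4.6]
grip_width: 0.0128
gripper_force: 97.6
```

Request:
jog_arm(hand=[0.0, 0.0, 0.0, 0.0, 0.0], travel=[[0.0116, -0.0522, 0.005], [0.0116, -0.0522, 0.005], [0.0116, -0.0522, 0], [0.0116, -0.0522, 0], [0.0116, -0.0522, 0]], yaw=[0.095, 0.095, 0.095, 0.095, 0.095])

```text
time_s: 14.78
position: [0.5315, 0.0196, 0.1639]
tool_rot: [[-0.924, -0.382, -0.002], [-0.382, 0.924, 0.0], [0.002, 0.001, -1.0]]
ft_force: [1.7, 0.6, -2.5]
grip_width: 0.0126
gripper_force: 98.2
```

Request:
jog_arm(hand=[0.0, 0.0, 0.0, 0.0, 0.0], travel=[[0, 0, 0], [0, 0, 0], [0, 0, 0], [0, 0, 0], [0, 0, 0]], yaw=[0, 0, 0, 0, 0])

```text
time_s: 15.4
position: [0.5319, 0.0217, 0.1648]
tool_rot: [[-0.925, -0.38, -0.0], [-0.38, 0.925, -0.0], [0.0, -0.0, -1.0]]
ft_force: [0.2, 0.4, -2.6]
grip_width: 0.013
gripper_force: 98.4
```

```bash
python3 - <<'E'
from h import *
s=env.observe(); im=env.get_image("wrist"); save(im,"w4.png",s=1.5)
print(s["position"],np.round(s["tool_rot"],3).tolist(),np.degrees(np.arctan2(*s["tool_rot"][1::-1,1])))
import pickle; pickle.dump(s,open("w4.pkl","wb"))
E
```

```text
[0.53186141 0.02172931 0.16484866] [[-0.925, -0.38, -0.0], [-0.38, 0.925, -0.0], [0.0, -0.0, -1.0]] 112.34920667460402
```

View pics/w4.png

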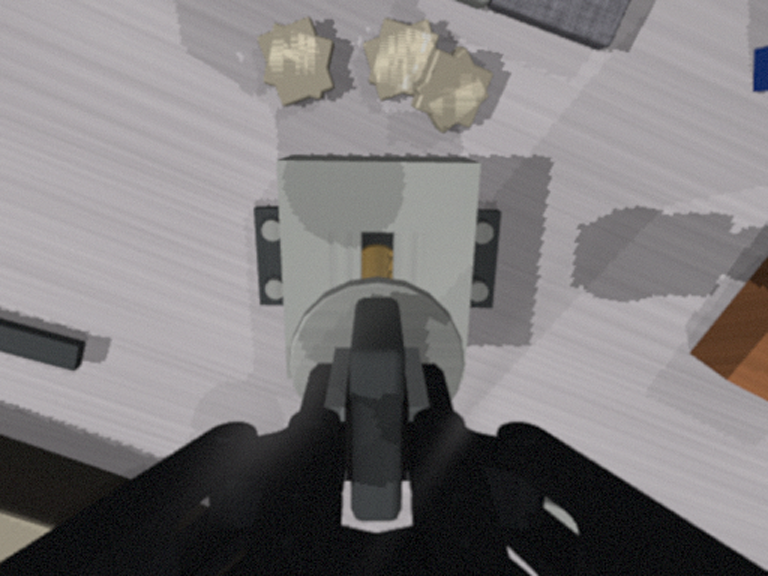

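The wrist view shows the slot's near end at (362–393, 233), the base's near edge from (281,160) to (480,161), and the flange rim front at (378,280).

```bash
python3 - <<'E'
from h import *
import pickle; s=pickle.load(open("w4.pkl","rb")); C=cam("wrist",s); p=s["position"]
a=np.radians(22.3); ex=np.array([np.cos(a),np.sin(a)]); ey=np.array([-ex[1],ex[0]])
def loc(uv,z):
    d=to_z(C,np.array(uv)/1.5,z)[:2]-p[:2]; return np.round([d@ex*1000,d@ey*1000],1)
print("slot end",loc((362,233),.045),loc((393,233),.045))
print("near edge",loc((281,160),.045),loc((480,161),.045))
print("right/left far", loc((286,330),.045),loc((471,330),.045))
zc=p[2]-.0309
print("flange front",loc((378,280),zc+.008),loc((378,280),zc),"sides",loc((291,360),zc+.008),loc((465,360),zc+.008))
# base yaw from near edge
q=[to_z(C,np.array(u)/1.5,.045) for u in((281,160),(480,161))]; d=q[1]-q[0]; print(np.degrees(np.arctan2(d[1],d[0])))
E
```

```text
slot end [-24.2  -7.4] [-24.2   8.5]
near edge [-60.5 -46.6] [-60.   50.6]
right/left far [ 29.7 -49.3] [29.8 51.6]
flange front [-30.1   0.4] [-27.5   0.4] sides [ -1.8 -28.8] [-1.8 29.7]
111.99943513796758
```

Request:
jog_arm(hand=[0.0, 0.0, 0.0, 0.0, 0.0], travel=[[0, 0, -0.03], [0, 0, -0.025], [0, 0, -0.01], [0, 0, -0.006], [0, 0, -0.004]], yaw=[0, 0, 0, 0, 0])

```text
time_s: 16.08
position: [0.5324, 0.0211, 0.0902]
tool_rot: [[-0.925, -0.379, 0.001], [-0.379, 0.925, -0.0], [-0.001, -0.001, -1.0]]
ft_force: [-0.3, 0.9, -3.5]
grip_width: 0.013
gripper_force: 98.4
```

Request:
jog_arm(hand=[0.0, 0.0, 0.0, 0.0, 0.0], travel=[[0, 0, -0.002], [0, 0, -0.002], [0, 0, -0.002], [0, 0, 0], [0, 0, 0]], yaw=[0, 0, 0, 0, 0])

```text
time_s: 16.7
position: [0.5321, 0.0212, 0.084]
tool_rot: [[-0.925, -0.379, 0.0], [-0.379, 0.925, -0.0], [-0.0, -0.0, -1.0]]
ft_force: [-0.2, -0.6, -0.9]
grip_width: 0.0127
gripper_force: 98.8
```

Request:
jog_arm(hand=[0.0, 0.0, 0.0, 0.0, 0.0], travel=[[0, 0, -0.002], [0, 0, -0.002], [0, 0, -0.002], [0, 0, 0], [0, 0, 0]], yaw=[0, 0, 0, 0, 0])

```text
time_s: 17.32
position: [0.5321, 0.0211, 0.0781]
tool_rot: [[-0.925, -0.379, 0.0], [-0.379, 0.925, -0.0], [-0.0, -0.0, -1.0]]
ft_force: [-1.8, 0.3, 5.3]
grip_width: 0.0125
gripper_force: 99.6
```

Request:
jog_arm(hand=[0.0, 0.0, 0.0, 0.0, 0.0], travel=[[0, 0, 0], [0, 0, 0], [0, 0, 0], [0, 0, 0], [0, 0, 0]], yaw=[-0.1, -0.12, -0.12, -0.12, -0.12])

```text
time_s: 17.95
position: [0.5325, 0.021, 0.0782]
tool_rot: [[-0.981, 0.193, 0.002], [0.193, 0.981, -0.0], [-0.002, -0.0, -1.0]]
ft_force: [-0.2, -0.4, 5.6]
grip_width: 0.0128
gripper_force: 99.6
```

Request:
jog_arm(hand=[0.0, 0.0, 0.0, 0.0, 0.0], travel=[[0, 0, 0], [0, 0, 0], [0, 0, 0], [0, 0, 0], [0, 0, 0]], yaw=[-0.12, -0.12, -0.12, -0.12, -0.12])

```text
time_s: 18.58
position: [0.5325, 0.021, 0.0782]
tool_rot: [[-0.7, 0.714, 0.002], [0.714, 0.7, -0.0], [-0.001, 0.001, -1.0]]
ft_force: [0.6, -0.2, 6.3]
grip_width: 0.0128
gripper_force: 99.5
```

Request:
jog_arm(hand=[0.0, 0.0, 0.0, 0.0, 0.0], travel=[[0, 0, 0], [0, 0, 0], [0, 0, 0], [0, 0, 0], [0, 0, 0]], yaw=[-0.12, -0.12, -0.11, -0.04, 0])

```text
time_s: 19.2
position: [0.5325, 0.021, 0.0782]
tool_rot: [[-0.38, 0.925, 0.002], [0.925, 0.38, -0.0], [-0.001, 0.001, -1.0]]
ft_force: [-0.4, -0.7, 5.5]
grip_width: 0.0131
gripper_force: 99.6
```

```bash
python3 - <<'E'
from h import *
s=env.observe(); print(s["position"],np.degrees(np.arctan2(*s["tool_rot"][1::-1,1])),s["ft_force"],s["wrist_torque"])
E
```

```text
[0.53250904 0.02104763 0.07821975] 22.320250978640658 [-0.39255354 -0.7334743   5.53988397] [-0.10729734  0.04295141 -0.05641518]
```

Request:
jog_arm(hand=[0.0, 0.0, 0.0, 0.0, 0.0], travel=[[0, 0, -0.001], [0, 0, -0.001], [0, 0, -0.0005], [0, 0, 0], [0, 0, 0]], yaw=[0, 0, 0, 0, 0])

```text
time_s: 19.82
position: [0.5325, 0.021, 0.076]
tool_rot: [[-0.38, 0.925, 0.002], [0.925, 0.38, -0.0], [-0.001, 0.002, -1.0]]
ft_force: [-0.6, 0.6, 8.5]
grip_width: 0.0131
gripper_force: 100.5
```

Request:
jog_arm(hand=[0.0, 0.0, 0.0, 0.0, 0.0], travel=[[0, 0, -0.0005], [0, 0, -0.0005], [0, 0, 0], [0, 0, 0], [0, 0, 0]], yaw=[0, 0, 0, 0, 0])

```text
time_s: 20.45
position: [0.5326, 0.0211, 0.0759]
tool_rot: [[-0.38, 0.925, 0.003], [0.925, 0.38, -0.001], [-0.002, 0.002, -1.0]]
ft_force: [-3.3, 0.9, 17.2]
grip_width: 0.0128
gripper_force: 101.8
```

Request:
jog_arm(hand=[0.0, 0.0, 0.0, 0.0, 0.0], travel=[[0, 0, -0.0003], [0, 0, 0], [0, 0, 0], [0, 0, 0], [0, 0, 0]], yaw=[0, 0, 0, 0, 0])

```text
time_s: 21.08
position: [0.5326, 0.0211, 0.076]
tool_rot: [[-0.38, 0.925, 0.003], [0.925, 0.38, -0.001], [-0.002, 0.002, -1.0]]
ft_force: [-5.7, 0.8, 21.5]
grip_width: 0.013
gripper_force: 102.2
```

```bash
python3 - <<'E'
from h import *
s=env.observe(); print(s["position"],s["ft_force"])
im=env.get_image("side"); a=cv2.resize(im[120:270,170:370],(400,300),interpolation=cv2.INTER_CUBIC)
im=env.get_image("wrist"); b=cv2.resize(im,(400,300))
save(np.hstack([a,b]),"fin.png")
E
```

```text
[0.53258629 0.02105823 0.07595931] [-5.65443574  0.79843258 21.4783512 ]
```

View pics/fin.png

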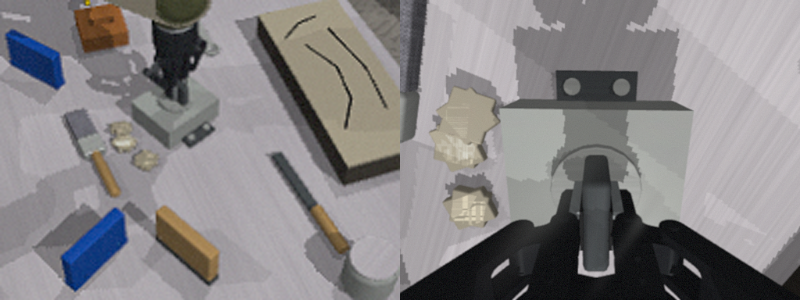

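The cap is flush on the plate and turned a quarter, the scraper stands on the bench, and the chips are on the bench. I'm handing the job in.

```bash
python3 -c "
from rig import env
print(env.close_job())"
```

```text
the job is handed in; nothing more can be done
None
```

I handed the job in at about 21 s of the 64 s: chips scraped onto the bench, scraper back down where it stood, and the cap turned 90° clockwise and still gripped, pressed flush on the plate at about 21 N; I have not seen the verdict.

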